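Pin the agitator's rotor for loading

ROBOT

A 7-joint arm with a two-finger parallel gripper is mounted at the origin on the work surface; the furniture and walls round the work are solid. World frame = base frame: x ahead of the robot, y to its left, z up, the work surface at z = 0. Lengths are in m, angles in degrees, forces in N, time in s.
With the tool pointing down it reaches from about 0.425 to 0.875 m from the base axis. Payload 4.7 kg.
Tool frame: the origin (TCP) lies between the finger pads; the fingertips stand 17 mm ahead of it and the grasp point (between the pads) lies 2 mm behind it; z points along the fingers, y is the line along which they close (so a half turn about z gives the same grasp; the last joint's range is limited). The gripper opens to 87 mm and grips with 3 to 60 N. Pads are 19 mm wide; open, the fingers measure 117 mm over their backs; the gripper's body (75 mm by 190 mm) begins 51 mm behind the grasp point.
Start: joints at [67.042, 18.392, -4.016, 83.108, 1.295, 78.541, -3.26], TCP at [0.262, -0.595, 0.24] pointing down, gripper open.
Joint ranges: [-163.93, 163.93], [-17.29, 119.83], [-79.2, 71.16], [3.27, 140.29], [-89.18, 269.18], [5.43, 117.66], [-154.24, 154.24]. Speed limits (degrees/s): [147.25, 147.25, 180, 180, 180, 180, 180].

INTERFACE

Orientations are given as [roll, pitch, yaw] about the fixed x, y, z axes, in that order (R = Rz(yaw) Ry(pitch) Rx(roll)).
In Python, from cell import env, cams gives the robot as it stands.
- The arm moves only by the shell command python3 -m pendant 'ROWS' [FORCE]. ROWS is JSON, a list of rows, each an object of numbers: "tx", "ty", "tz": the shift along the tool's x, y, z each as a share of 0.05 m, from -1 to 1; "spin": the turn about the tool's z as a share of 4 degrees, from -1 to 1; "claw": the closure, from 0 (fully open) to 1 (shut). A call has 1 to 10 rows; each row shifts and turns the commanded pose from where the row before left it, along the tool's axes as they then stand; what a row does not reach is not made up. A row lasts 1/8 s, in which the tool goes at most 62.5 mm and 10.7 degrees, less where a joint would pass 70% of its speed; a pose out of reach is approached as far as the arm can. A call with a number of a shift or a turn outside -1 to 1 is refused whole. A call with a gripper value outside its range is refused whole. The fingers move at their own pace and stop on an object; FORCE is the grip in N (left out, the last holds). Time passes only in rows, so rows that do not move let the fingers close. It gives the time, the measured TCP pose, the force, the opening and the grip force at its end, in the units of the state.
- env.get_obs(): the state, without advancing time (a new reading comes with each control period).
- cams.read_camera(name): name is "side" or "top" or "wrist"; returns the picture (400x640x3 uint8, red, green, blue); there is no depth.
- cams.camera_info(name): a dict with "fx", "fy", "cx", "cy" (pixels), "rvec" (rotation vector, rad) and "tvec" (3), from world to camera coordinates, as OpenCV has them. Camera axes: x right, y down, z forward; pixel columns grow to the right and rows downward; lengths in m; the calibration is good to about 2 mm. A picture is of the moment at which its call begins: read the wrist's pose just before it. camera_info takes no time and is no camera call; for the wrist camera it gives the pose at the moment of the call.
- env.sign_off(): hands the job in; it is judged then, once.
The state is a dict: "time_s": time; "qpos": joint angles; "joint_velocities": joint speeds; "effort": joint torques, N m; "tool_pos": TCP position; "tool_rot": TCP orientation; "force": force on the tool from outside, world axes, zero at the start; "wrist_torque": the same for the moment, N m; "grip_width": finger opening in m; "grasp_force": force on a finger pad.
Only numpy, scipy, OpenCV 4.12 (cv2) and the standard library are available. Lean on these libraries where they do the work, as an engineer would, in place of code of your own. Each camera call takes 0.05 s, during which the arm holds its last target. There are 200 camera calls.

TASK

Lock the end-over-end agitator so that its rotor can be loaded: take the steel lock pin from the instrument tray, stand it in the bore on top of the bearing block, then turn the rotor over by its handle until the pin finds the hidden cross-hole of the shaft and drops, and push the pin fully home. The slanted sleeve at the front of the agitator may hold the pin while you change your grip; leave the flask and the small bottle standing where they are.

Things in the scene. Friction and masses are not known exactly. Their poses are not given: they have to be found in the camera images.
- lock_pin: loose steel lock pin, 124 mm long, 0.12 kg: round shank 14 mm thick, 90 mm long, 4 mm chamfer at the tip, on a flat square tab 34 x 34 x 14 mm. Origin on the axis at mid length. x axis along the pin towards the tip, y across the tab's width, z through its thickness; middle of the tab at x = -45 mm. Starts lying flat in the tray, pointing any way
- agitator: tube rotator, fixed to the worktop: at its right a white drive housing 132 mm high, in the middle an aluminium bearing block 148 mm high, at its left an aluminium disc 124 mm across with a black handle. Origin on the worktop under the lock bore; y along the shaft towards the disc, x away from the operator, z up. Shaft axis 100 mm above the worktop
- bore_mouth (a point): rim centre of the steel bush on the bearing block, 156 mm up; axes as the agitator's. The bush (31 mm outside) narrows from 21 mm to the 16 mm bore, straight down across the 34 mm shaft. Off its 18 mm cross-hole the shaft stops the pin, shoulder 51 mm above the rim; over it the pin drops 25 mm or more, at most to a spring catch 10 mm short of home; 10 to 25 N push it home, shoulder on the rim
- sleeve_mouth (a point): mouth centre of the slanted sleeve at the front of the agitator, a steel tube 28 mm outside, 20 mm inside (25 mm at the mouth), 55 mm deep, closed below. z axis along the tube up out of the mouth, 45 degrees from vertical, leaning to the disc's side and a little away from the operator; x axis level. A pin in it stands with its shoulder about 35 mm clear of the mouth
- pin_shoulder (a point): point on the axis of the lock pin at its shoulder, the underside of the tab, where the 90 mm shank begins; axes as the pin's
- handle_grip (a point): middle of the rotor's handle, a black rod 16 mm thick and 58 mm long that stands out of the disc parallel to the shaft, 50 mm from the shaft axis and 88 mm from the bore along the agitator's y axis
- rotor (a joint): rotor angle (rad): 0 with the handle straight above the shaft, positive when it leans to the agitator's +x (away from the operator). Turns freely both ways, friction about 2.5 N at the handle, stays where left. Starts at -0.9 to -0.5; the cross-hole, clamped at another angle to the handle each time and out of sight, comes under the bore somewhere from -0.2 to +0.8
- tray: fixed steel instrument tray 210 x 160 mm, walls 26 mm high and 3.5 mm thick, floor 3.5 mm thick; origin under its centre, x along its length
- flask: loose conical glass flask with a paper plug, 163 mm high, foot 63 mm across; origin under its centre. A bystander
- small_bottle: loose glass bottle with a blue screw cap, 104 mm high, 56 mm across; origin under its centre. A bystander

How it is judged:
By the outcome, as a careful person would: the job done as asked, in the order asked, and still so for the second after the job is handed in, with the robot touching nothing.
It also fails if it takes over 72 s, if anything falls off the work surface, if the arm or the gripper's body presses on something with over 40 N, if the wrist force passes 120 N, or if a joint passes its speed limit or range.

## Working session

There is one attempt and no reset: what is moved stays moved. The work goes in short steps, Python scripts to look and compute and a shell command to move; the robot and the scene stay as the last step left them, time stands still between calls to the robot, and variables do not carry over. Pictures are saved under pics/ and viewed, at most 13 in all, crops included, and the job is handed in when it is done.

```bash
ls; mkdir -p pics; python3 - <<'E'
from cell import env,cams
import cv2,numpy as np
o=env.get_obs();print({k:np.round(v,3) for k,v in o.items()})
for n in ["side","top","wrist"]:
    i=cams.camera_info(n);print(n,i)
a=cams.read_camera("side");b=cams.read_camera("top")
cv2.imwrite("pics/side0.png",a[:,:,::-1]);cv2.imwrite("pics/top0.png",b[:,:,::-1])
E
```

```text
pics
{'time_s': np.float64(0.0), 'qpos': array([67.04 , 18.439, -4.015, 83.175,  1.296, 78.54 , -3.26 ]), 'joint_velocities': array([ 0.02 ,  0.108, -0.014, -0.086, -0.001, -0.124, -0.067]), 'effort': array([-1.0000e-03, -4.9129e+01, -4.0400e-01, -3.1252e+01, -6.4000e-02,
        4.4000e-02,  0.0000e+00]), 'tool_pos': array([ 0.262, -0.594,  0.238]), 'tool_rot': array([-1.79891e+02,  7.00000e-03,  2.37690e+01]), 'force': array([-0.497, -0.809,  0.386]), 'wrist_torque': array([-0.025,  0.006, -0.026]), 'grasp_force': np.float64(0.0), 'grip_width': np.float64(0.087)}
side {'fx': 384.11996643560616, 'fy': 384.11996643560616, 'cx': 307.4450944210708, 'cy': 193.5396528819009, 'rvec': array([ 2.04093554, -0.90630903,  0.46842866]), 'tvec': array([-0.29748538,  0.30485859,  0.59596323])}
top {'fx': 376.1371733015931, 'fy': 376.1371733015931, 'cx': 323.7658822344833, 'cy': 201.30887134508217, 'rvec': array([ 2.16746061, -2.11027508,  0.16486355]), 'tvec': array([0.04344808, 0.50950804, 0.89199096])}
wrist {'fx': 324.5644753861142, 'fy': 324.5644753861142, 'cx': 320.80539013972174, 'cy': 198.22075759691205, 'rvec': array([-2.44217411,  1.59493323,  0.2118803 ]), 'tvec': array([-0.64941325, -0.03135593,  0.38992841])}
```

View pics/side0.png

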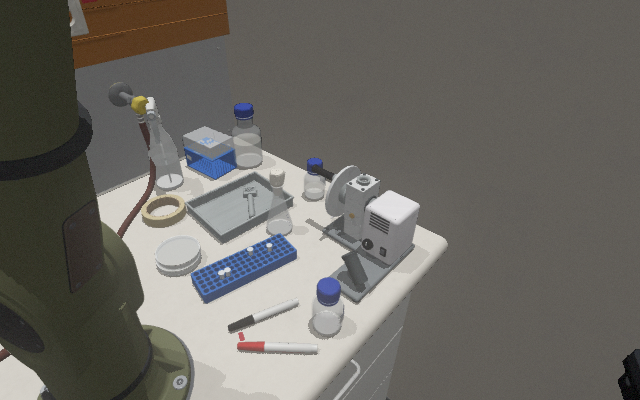

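View pics/top0.png

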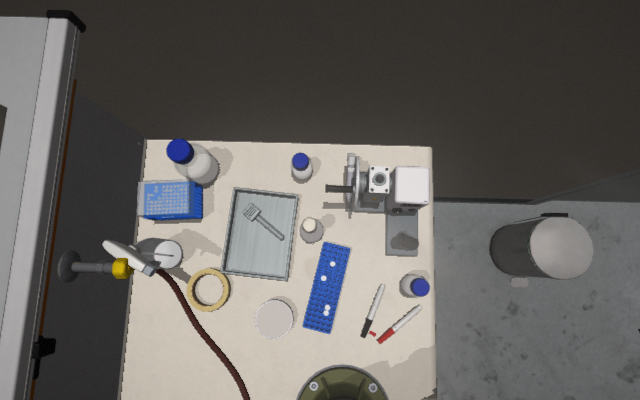

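The side view shows the tray at about (240,205), with the flask at (278,215), a bottle at (314,180) and the agitator at (370,225). In the top view the pin lies at (265,222) with its tab upper left, the bush is at (379,180), the sleeve at (403,240) and the handle at (338,188). Next: zoomed crops.

```bash
cat > h.py <<'E'
import numpy as np,cv2
from cell import env,cams
from scipy.spatial.transform import Rotation as Ro
def KRt(n,info=None):
    i=info or cams.camera_info(n)
    return np.array([[i['fx'],0,i['cx']],[0,i['fy'],i['cy']],[0,0,1]]),cv2.Rodrigues(np.array(i['rvec']))[0],np.array(i['tvec'])
def ray(n,uv,info=None):
    K,R,t=KRt(n,info); d=R.T@np.linalg.inv(K)@np.array([*uv,1.]); return -R.T@t,d/np.linalg.norm(d)
def onz(n,uv,z,info=None):
    c,d=ray(n,uv,info); return c+d*(z-c[2])/d[2]
def proj(n,p,info=None):
    K,R,t=KRt(n,info); q=K@(R@np.array(p)+t); return q[:2]/q[2]
def tri(*obs):
    A=np.zeros((3,3));b=np.zeros(3);L=[]
    for o in obs:
        c,d=ray(*o);P=np.eye(3)-np.outer(d,d);A+=P;b+=P@c;L.append((c,P))
    x=np.linalg.solve(A,b);return x,[float(np.linalg.norm(P@(x-c))) for c,P in L]
def save(img,name): cv2.imwrite(f"pics/{name}.png",img[:,:,::-1])
E
python3 - <<'E'
from h import *
a=cv2.imread("pics/side0.png");b=cv2.imread("pics/top0.png")
def crop(im,x,y,w,h,W,H): return cv2.resize(im[y:y+h,x:x+w],(W,H),interpolation=cv2.INTER_CUBIC)
L=np.vstack([crop(b,320,145,120,120,400,400)[:300],crop(b,220,185,80,60,400,300)])
S=crop(a,300,150,120,150,400,500); S2=crop(a,235,175,60,15*1,400,100)
cv2.imwrite("pics/c1.png",np.hstack([crop(b,320,145,120,180,400,600),crop(a,300,150,120,180,400,600)]))
print(proj("top",[0,0,0]),proj("top",[.262,-.595,.24]),ray("top",(320,200)),ray("side",(320,200)))
for uv,z in [((379,180),.156),((403,238),.06),((250,210),.012),((282,238),.012),((311,225),.163),((301,160),.104)]: print(uv,onz("top",uv,z).round(3))
E
```

```text
[342.08718581 416.15960662] [673.93542462 325.68291734] (array([0.36327393, 0.05295189, 0.96039689]), array([ 0.15864398,  0.01449985, -0.98722938])) (array([-0.0294566 , -0.42512569,  0.59582627]), array([ 0.61865468,  0.51183085, -0.59606676]))
(379, 180) [ 0.54  -0.063  0.156]
(403, 238) [ 0.421 -0.134  0.06 ]
(250, 210) [0.485 0.244 0.012]
(282, 238) [0.416 0.16  0.012]
(311, 225) [0.437 0.082 0.163]
(301, 160) [0.595 0.113 0.104]
```

View pics/c1.png

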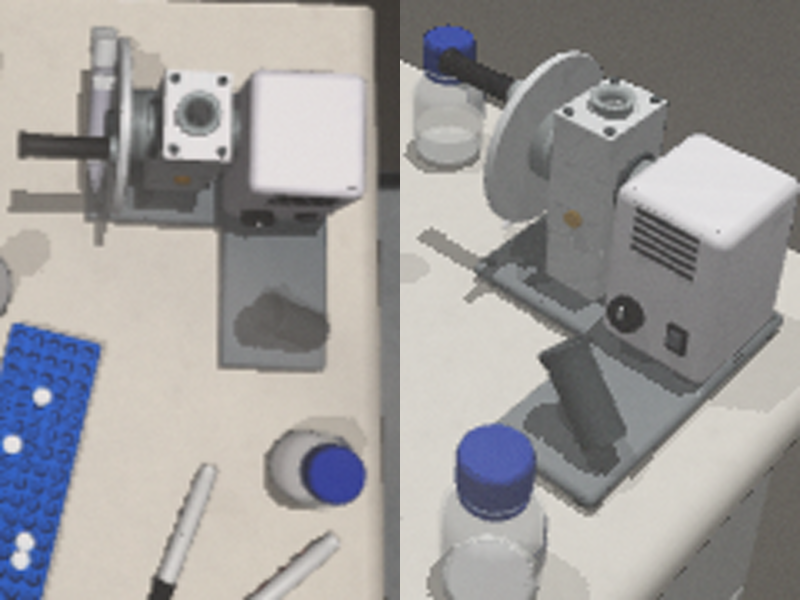

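```bash
python3 - <<'E'
from h import *
T=lambda x,y:(320+x/3.3333,145+y/3.3333); S=lambda x,y:(300+(x-400)/3.3333,150+y/3.3333)
for nm,t,s in [("bush",T(199,112),S(612,98)),("handle_tip",T(20,144),S(443,58)),("blkFL",T(163,158),S(553,112)),("blkBR",T(233,72),S(665,98)),("blkBL",T(163,72),S(598,70)),("blkFR",T(230,160),S(617,138)),("sleeveTop",T(262,300),S(568,345))]:
    x,e=tri(("top",t),("side",s));print(nm,x.round(4),np.round(e,4))
b=cv2.imread("pics/top0.png");cr=b[185:285,220:300]
c2=cv2.resize(cr,(480,600),interpolation=cv2.INTER_CUBIC)
a=cv2.imread("pics/top0.png")[205:270,380:430];
c3=cv2.resize(a,(320,416),interpolation=cv2.INTER_CUBIC);c3=cv2.copyMakeBorder(c3,0,184,0,0,0)
cv2.imwrite("pics/c2.png",np.hstack([c2,c3]))
E
```

```text
bush [ 0.5446 -0.0654  0.1535] [0.0009 0.0009]
handle_tip [0.5208 0.0527 0.1448] [0.0003 0.0003]
blkFL [ 0.5143 -0.0426  0.1478] [0.0009 0.0009]
blkBR [ 0.5725 -0.0877  0.15  ] [0. 0.]
blkBL [ 0.5695 -0.0398  0.1522] [0.0016 0.0016]
blkFR [ 0.5152 -0.088   0.1486] [0.0028 0.0028]
sleeveTop [ 0.4291 -0.1245  0.0627] [0.0015 0.0015]
```

View pics/c2.png

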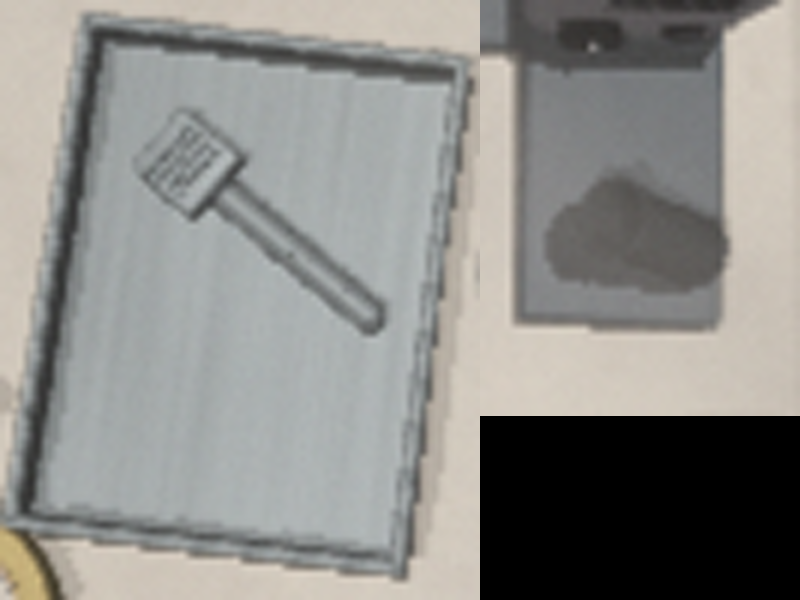

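The crop shows the pin's tab centred at (189,161), i.e. (251.5,211.8) in the top image, and its tip at (373,325), i.e. (282.2,239.2). The bush at z≈0.154 m and the handle tip both fit the given sizes.

```bash
python3 - <<'E'
from h import *
tab=onz("top",(251.5,211.8),.0175);tip=onz("top",(282.2,239.2),.0105)
print(tab,tip,np.linalg.norm((tip-tab)[:2]),"exp .107; yaw",np.degrees(np.arctan2(*(tip-tab)[1::-1])))
for uv in [(85,20),(468,62),(400,570),(10,520)]: print(onz("top",(220+uv[0]/6,185+uv[1]/6),.026).round(3))
E
```

```text
[0.47998375 0.23896334 0.0175    ] [0.41349403 0.15917107 0.0105    ] 0.10386380220801662 exp .107; yaw -129.80394604623447
[0.537 0.284 0.026]
[0.524 0.122 0.026]
[0.314 0.142 0.026]
[0.33  0.302 0.026]
```

```bash
python3 -m pendant '[{"tx":0.94,"ty":-0.66},{"tx":0.94,"ty":-0.66},{"tx":0.94,"ty":-0.66},{"tx":0.94,"ty":-0.66},{"tx":0.94,"ty":-0.66},{"tx":0.94,"ty":-0.66},{"tx":0.94,"ty":-0.66},{"tx":0.94,"ty":-0.66}]'
cat >> h.py <<'E'
def plan(target,yaw=None):
    o=env.get_obs();p=o['tool_pos'];y0=o['tool_rot'][2];y=np.radians(y0)
    d=np.array(target)-p;X=np.array([np.cos(y),np.sin(y)]);Y=np.array([np.sin(y),-np.cos(y)])
    out=[d[:2]@X/.05,d[:2]@Y/.05,-d[2]/.05]
    print("t",o['time_s'],"pos",p.round(4),"rot",o['tool_rot'].round(1),"q7",o['qpos'][6].round(1),"F",o['force'].round(1),"grip",round(o['grip_width'],4),o['grasp_force'].round(1))
    print("tx,ty,tz units",np.round(out,3),"spin units",None if yaw is None else round(-((yaw-y0+180)%360-180)/4,3))
E
python3 - <<'E'
from h import *
plan([.44,.20,.24],50)
E
```

```text
invalid input at $[0]: expected keys tx, ty, tz, spin, claw
Traceback (most recent call last):
  File "h.py", line 23, in plan
    print("t",o['time_s'],"pos",p.round(4),"rot",o['tool_rot'].round(1),"q7",o['qpos'][6].round(1),"F",o['force'].round(1),"grip",round(o['grip_width'],4),o['grasp_force'].round(1))
                                                                                                                                                           ^^^^^^^^^^^^^^^^^^^^^^
AttributeError: 'float' object has no attribute 'round'
```

```bash
sed -i "s/o\['grasp_force'\].round(1)/round(float(o['grasp_force']),1)/" h.py
python3 -m pendant '[{"tx":0.94,"ty":-0.66,"tz":0,"spin":0,"claw":0.3},{"tx":0.94,"ty":-0.66,"tz":0,"spin":0,"claw":0.3},{"tx":0.94,"ty":-0.66,"tz":0,"spin":0,"claw":0.3},{"tx":0.94,"ty":-0.66,"tz":0,"spin":0,"claw":0.3},{"tx":0.94,"ty":-0.66,"tz":0,"spin":0,"claw":0.3},{"tx":0.94,"ty":-0.66,"tz":0,"spin":0,"claw":0.3},{"tx":0.94,"ty":-0.66,"tz":0,"spin":0,"claw":0.3},{"tx":0.94,"ty":-0.66,"tz":0,"spin":0,"claw":0.3}]'
python3 - <<'E'
from h import *
plan([.44,.20,.24],50)
E
```

```text
time_s: 1.1
tool_pos: [0.5001, -0.2001, 0.2393]
tool_rot: [180.0, 0.0, 23.8]
force: [1.0, -0.3, 0.7]
grip_width: 0.0606
grasp_force: 0.0
t 1.1 pos [ 0.5001 -0.2001  0.2393] rot [180.    0.   23.8] q7 -49.2 F [ 1.  -0.3  0.7] grip 0.0606 0.0
tx,ty,tz units [ 2.123 -7.808 -0.014] spin units -6.562
```

```bash
python3 -m pendant '[{"tx":0.236,"ty":-0.867,"tz":0,"spin":0,"claw":0.3},{"tx":0.236,"ty":-0.867,"tz":0,"spin":0,"claw":0.3},{"tx":0.236,"ty":-0.867,"tz":0,"spin":0,"claw":0.3},{"tx":0.236,"ty":-0.867,"tz":0,"spin":0,"claw":0.3},{"tx":0.236,"ty":-0.867,"tz":0,"spin":0,"claw":0.3},{"tx":0.236,"ty":-0.867,"tz":0,"spin":0,"claw":0.3},{"tx":0.236,"ty":-0.867,"tz":0,"spin":0,"claw":0.3},{"tx":0.236,"ty":-0.867,"tz":0,"spin":0,"claw":0.3},{"tx":0.236,"ty":-0.867,"tz":0,"spin":0,"claw":0.3}]'
python3 -m pendant '[{"tx":0,"ty":0,"tz":0,"spin":-0.95,"claw":0.3},{"tx":0,"ty":0,"tz":0,"spin":-0.95,"claw":0.3},{"tx":0,"ty":0,"tz":0,"spin":-0.95,"claw":0.3},{"tx":0,"ty":0,"tz":0,"spin":-0.95,"claw":0.3},{"tx":0,"ty":0,"tz":0,"spin":-0.95,"claw":0.3},{"tx":0,"ty":0,"tz":0,"spin":-0.95,"claw":0.3},{"tx":0,"ty":0,"tz":0,"spin":-0.87,"claw":0.3},{"tx":0,"ty":0,"tz":0,"spin":0,"claw":0.3}]'
python3 - <<'E'
from h import *
plan([.48,.239,.24],50)
i=cams.camera_info("wrist");im=cams.read_camera("wrist");save(im,"w1");import json
json.dump({k:np.array(v).tolist() for k,v in i.items()},open("w1.json","w"))
E
```

```text
time_s: 2.22
tool_pos: [0.439, 0.1993, 0.2393]
tool_rot: [180.0, 0.0, 23.8]
force: [0.9, -0.6, -0.6]
grip_width: 0.061
grasp_force: 0.0
time_s: 3.22
tool_pos: [0.4393, 0.198, 0.2392]
tool_rot: [-180.0, 0.0, 50.0]
force: [-0.1, 0.2, 0.3]
grip_width: 0.0606
grasp_force: 0.0
t 3.225 pos [0.4393 0.198  0.2392] rot [-180.    0.   50.] q7 -66.3 F [-0.1  0.2  0.3] grip 0.0606 0.0
tx,ty,tz units [ 1.151  0.096 -0.016] spin units 0.003
```

View pics/w1.png

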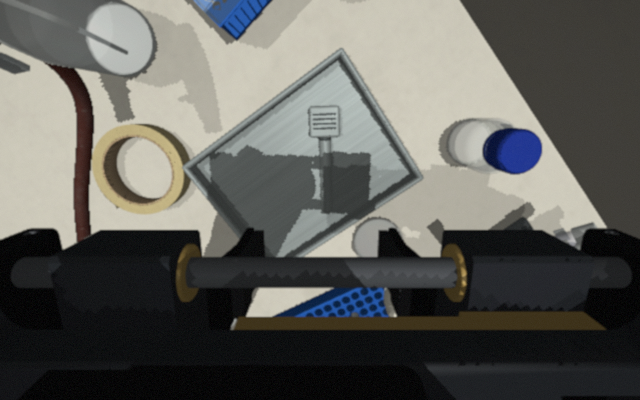

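The wrist view shows the tab at (324.5,122), with the shank running down the picture through (326,205). The flask is below it at (378,240) and the bottle is at right, around (500,148).

```bash
python3 - <<'E'
from h import *
import json
i=json.load(open("w1.json"))
c=onz("wrist",(324.5,122),.0175,i);a=onz("wrist",(325,145),.0105,i);b=onz("wrist",(328,207),.0105,i)
s=(onz("wrist",(308,122),.0175,i)-onz("wrist",(341,122),.0175,i))
print(c,a,b,"yaw",np.degrees(np.arctan2(*(b-c)[1::-1])),"width",np.linalg.norm(s),np.linalg.norm(b-a))
u=(c-b)[:2]/np.linalg.norm((c-b)[:2]);g=c[:2]+u*.010;print(u,g)
plan([*g,.08],np.degrees(np.arctan2(u[1],u[0])))
E
```

```text
[0.47979974 0.23991805 0.0175    ] [0.46375059 0.21971986 0.0105    ] [0.41918967 0.1607662  0.0105    ] yaw -127.44287639778247 width 0.03630830964973269 0.07389999533234412
[0.60797016 0.79395988] [0.48587944 0.24785765]
t 3.275 pos [0.4394 0.198  0.2393] rot [-180.    0.   50.] q7 -66.4 F [-0.6 -0.4 -0.3] grip 0.0608 0.0
tx,ty,tz units [1.361 0.071 3.185] spin units -0.644
```

```bash
python3 -m pendant '[{"tx":0.7,"ty":0.035,"tz":0.7,"spin":0,"claw":0.49},{"tx":0.7,"ty":0.035,"tz":0.7,"spin":-0.64,"claw":0.49},{"tx":0,"ty":0,"tz":0.9,"spin":0,"claw":0.49},{"tx":0,"ty":0,"tz":0.8,"spin":0,"claw":0.49},{"tx":0,"ty":0,"tz":0,"spin":0,"claw":0.49}]' 3
python3 - <<'E'
from h import *
plan([.4871,.2494,.0225],52.5)
E
```

```text
time_s: 3.9
tool_pos: [0.4848, 0.2482, 0.0815]
tool_rot: [-179.8, 0.3, 52.6]
force: [-0.1, 0.1, 0.7]
grip_width: 0.0447
grasp_force: 0.0
t 3.9 pos [0.4848 0.2482 0.0815] rot [-179.8    0.3   52.6] q7 -80.0 F [-0.1  0.1  0.7] grip 0.0447 0.0
tx,ty,tz units [0.047 0.022 1.181] spin units 0.02
```

```bash
python3 -m pendant '[{"tx":0.045,"ty":0.02,"tz":0.6,"spin":0,"claw":0.49},{"tx":0,"ty":0,"tz":0.4,"spin":0,"claw":0.49},{"tx":0,"ty":0,"tz":0.17,"spin":0,"claw":0.49},{"tx":0,"ty":0,"tz":0,"spin":0,"claw":0.49}]' 3 
python3 -m pendant '[{"tx":0,"ty":0,"tz":0,"spin":0,"claw":0.7},{"tx":0,"ty":0,"tz":0,"spin":0,"claw":0.7},{"tx":0,"ty":0,"tz":0,"spin":0,"claw":0.7},{"tx":0,"ty":0,"tz":-0.3,"spin":0,"claw":0.7},{"tx":0,"ty":0,"tz":-0.5,"spin":0,"claw":0.7},{"tx":0,"ty":0,"tz":-0.7,"spin":0,"claw":0.7},{"tx":0,"ty":0,"tz":-0.7,"spin":0,"claw":0.7},{"tx":0,"ty":0,"tz":-0.7,"spin":0,"claw":0.7},{"tx":0,"ty":0,"tz":0,"spin":0,"claw":0.7},{"tx":0,"ty":0,"tz":0,"spin":0,"claw":0.7}]' 3
python3 - <<'E'
from h import *
plan([.4871,.2494,.0225],52.5)
def crop(im,x,y,w,h,W,H): return cv2.resize(im[y:y+h,x:x+w],(W,H),interpolation=cv2.INTER_CUBIC)
p=env.get_obs()['tool_pos'];u,v=proj("side",p).astype(int);print(u,v)
s=cams.read_camera("side");w=cams.read_camera("wrist")
x=max(0,u-60);y=max(0,v-60)
save(np.hstack([crop(s,x,y,120,150,400,500),crop(w,160,60,320,400-60,400,500)]),"c3")
E
```

```text
time_s: 4.4
tool_pos: [0.4895, 0.2507, 0.0263]
tool_rot: [180.0, 0.0, 52.6]
force: [1.0, 1.0, -0.0]
grip_width: 0.0442
grasp_force: 0.0
time_s: 5.65
tool_pos: [0.4889, 0.2501, 0.1704]
tool_rot: [-180.0, 0.1, 52.6]
force: [0.6, -0.0, -2.0]
grip_width: 0.0342
grasp_force: 3.0
t 5.65 pos [0.4889 0.2501 0.1704] rot [-1.80e+02  1.00e-01  5.26e+01] q7 -76.2 F [ 0.6 -0.  -2. ] grip 0.0342 3.0
tx,ty,tz units [-0.033 -0.019  2.959] spin units 0.026
243 134
```

View pics/c3.png

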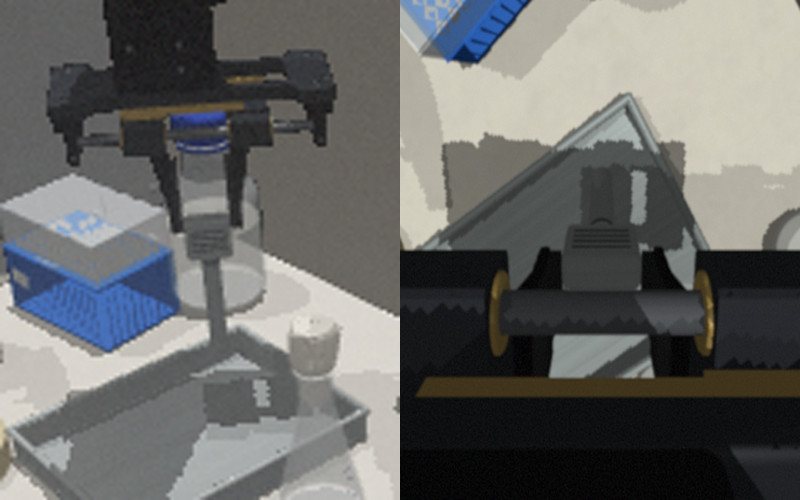

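The pin has swung to hang tip down: its tab is between the pads at (246,145) in the side image and its tip at about (249,178). Next I measure the tilt.

```bash
python3 - <<'E'
from h import *
o=env.get_obs();p=o['tool_pos'];y=np.radians(o['tool_rot'][2]);X=np.array([np.cos(y),np.sin(y),0]);Y=np.array([np.sin(y),-np.cos(y),0])
def loc(n,uv):
    c,d=ray(n,uv);s=((p-c)@Y)/(d@Y);q=c+s*d;return np.round([(q-p)@X,q[2]-p[2]],4)
for cr in [(205,220),(207,257),(212,262),(219,346)]: print("side",cr,loc("side",(183+cr[0]/3.333,74+cr[1]/3.333)))
c,_=ray("wrist",(320,200));print("wrist cam local",(c-p)@X,(c-p)@Y,(c-p)[2])
for r in [225,252,290]:
    c,d=ray("wrist",(320,60+r/1.4706)); print("ray slope local", r,[((c-p)@X+s*(d@X)).round(4) for s in [(p[2]+h-c[2])/d[2] for h in (0,-.02,-.035,-.05)]])
t=proj("top",p+[0,0,-.1]);print(t)
im=cams.read_camera("top");u,v=proj("top",p).astype(int);print(u,v);save(cv2.resize(im[v-60:v+60,u-80:u+80],(800,600),interpolation=cv2.INTER_CUBIC),"c4")
E
```

```text
side (205, 220) [-0.5087  0.2491]
side (207, 257) [-0.3091  0.1263]
side (212, 262) [-0.6264  0.3007]
side (219, 346) [-0.562   0.2393]
wrist cam local 0.06962310815444275 0.00028442122313217244 0.1448218345788102
ray slope local 225 [np.float64(0.0235), np.float64(0.0171), np.float64(0.0123), np.float64(0.0075)]
ray slope local 252 [np.float64(0.0143), np.float64(0.0067), np.float64(0.001), np.float64(-0.0048)]
ray slope local 290 [np.float64(0.0009), np.float64(-0.0085), np.float64(-0.0156), np.float64(-0.0228)]
[242.96639873 205.35757279]
232 198
```

By the wrist rays the tab faces stand vertical within about 2–3°, so the pin hangs plumb and the sleeve isn't needed. I firm the grip, lift and carry it.

```bash
python3 -m pendant '[{"tx":0,"ty":0,"tz":0,"spin":0,"claw":0.7},{"tx":0,"ty":0,"tz":-0.6,"spin":0,"claw":0.7},{"tx":0,"ty":0,"tz":-0.8,"spin":0,"claw":0.7},{"tx":0,"ty":0,"tz":-0.8,"spin":0,"claw":0.7},{"tx":0,"ty":0,"tz":-0.8,"spin":0,"claw":0.7},{"tx":0,"ty":0,"tz":-0.4,"spin":0,"claw":0.7}]' 12
python3 -m pendant '[{"tx":-0.3,"ty":0.33,"tz":0,"spin":0,"claw":0.7},{"tx":-0.5,"ty":0.55,"tz":0,"spin":0,"claw":0.7},{"tx":-0.5,"ty":0.55,"tz":0,"spin":0,"claw":0.7},{"tx":-0.5,"ty":0.55,"tz":0,"spin":0,"claw":0.7},{"tx":-0.5,"ty":0.55,"tz":0,"spin":0,"claw":0.7},{"tx":-0.5,"ty":0.55,"tz":0,"spin":0,"claw":0.7},{"tx":-0.5,"ty":0.55,"tz":0,"spin":0,"claw":0.7},{"tx":-0.5,"ty":0.55,"tz":0,"spin":0,"claw":0.7},{"tx":-0.4,"ty":0.4,"tz":0,"spin":0,"claw":0.7},{"tx":-0.13,"ty":0.12,"tz":0,"spin":0,"claw":0.7}]' 12
python3 -m pendant '[{"tx":0,"ty":0,"tz":0,"spin":-0.94,"claw":0.7},{"tx":0,"ty":0,"tz":0,"spin":-0.94,"claw":0.7},{"tx":0,"ty":0,"tz":0,"spin":-0.94,"claw":0.7},{"tx":0,"ty":0,"tz":0,"spin":-0.94,"claw":0.7},{"tx":0,"ty":0,"tz":0,"spin":-0.94,"claw":0.7},{"tx":0,"ty":0,"tz":0,"spin":-0.94,"claw":0.7},{"tx":0,"ty":0,"tz":0,"spin":-0.94,"claw":0.7},{"tx":0,"ty":0,"tz":0,"spin":-0.94,"claw":0.7},{"tx":0,"ty":0,"tz":0,"spin":-0.94,"claw":0.7},{"tx":0,"ty":0,"tz":0,"spin":-0.92,"claw":0.7}]' 12
python3 - <<'E'
from h import *
plan([.544,-.065,.32],90)
def crop(im,x,y,w,h,W,H): return cv2.resize(im[y:y+h,x:x+w],(W,H),interpolation=cv2.INTER_CUBIC)
o=env.get_obs();p=o['tool_pos']
s=cams.read_camera("side");t=cams.read_camera("top")
a,b=proj("side",p+[0,0,-.137]),proj("top",p+[0,0,-.137]);print("pred tip side,top",a,b,"pred shoulder side",proj("side",p+[0,0,-.047]))
save(s,"s5");save(t,"t5")
save(np.hstack([crop(s,310,60,100,150,400,600),crop(t,330,100,100,150,400,600)]),"c5")
E
```

```text
time_s: 6.55
tool_pos: [0.4898, 0.2512, 0.343]
tool_rot: [179.9, -0.1, 52.6]
force: [-0.1, -0.9, -1.6]
grip_width: 0.0335
grasp_force: 12.0
time_s: 7.8
tool_pos: [0.5445, -0.0662, 0.3401]
tool_rot: [-179.9, 0.0, 52.4]
force: [0.3, 1.0, -1.3]
grip_width: 0.0337
grasp_force: 12.0
time_s: 9.05
tool_pos: [0.5445, -0.0622, 0.3408]
tool_rot: [-180.0, -0.0, 90.4]
force: [0.7, 0.1, -0.9]
grip_width: 0.0333
grasp_force: 12.0
t 9.05 pos [ 0.5445 -0.0622  0.3408] rot [-180.    -0.    90.4] q7 1.0 F [ 0.7  0.1 -0.9] grip 0.0333 12.0
tx,ty,tz units [-0.056 -0.01   0.417] spin units 0.096
pred tip side,top [364.03595183 158.04074488] [382.06128371 173.04294263] pred shoulder side [368.27759188 116.44256566]
```

View pics/c5.png

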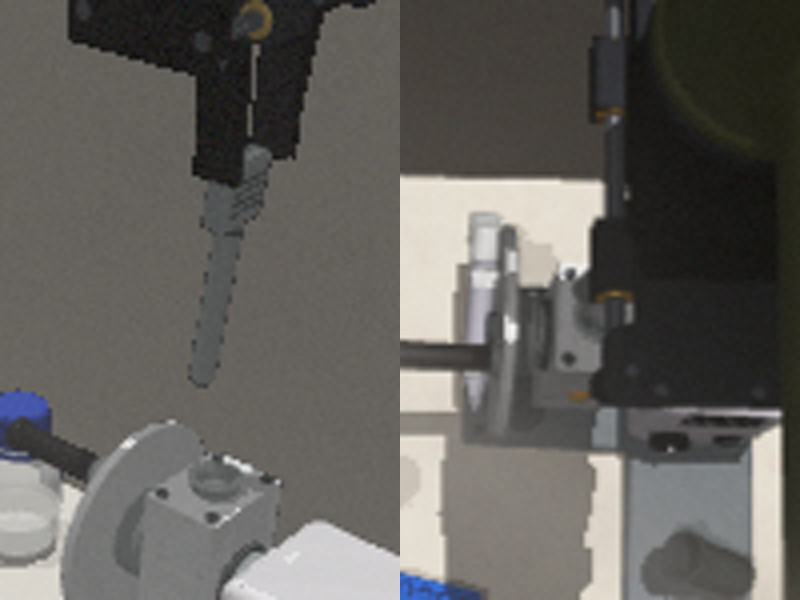

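The side crop shows the pin over the bush, with its tip at (201,386), i.e. (360.2,156.5), and its shoulder at (226,230), i.e. (366.5,117.5). It leans slightly.

```bash
python3 - <<'E'
from h import *
p=env.get_obs()['tool_pos']
def loc(uv):
    c,d=ray("side",uv);s=(p[0]-c[0])/d[0];q=c+s*d;return (q-p).round(4)
for uv in [(201,386),(204,370),(226,230),(236,190)]: print(uv,loc((310+uv[0]/4,60+uv[1]/4)))
print("bush",loc((310+215/4,60+480/4))+p, proj("side",[.544,-.065,.156]))
E
```

```text
(201, 386) [ 0.      0.0095 -0.1371]
(204, 370) [ 0.      0.0087 -0.1275]
(226, 230) [ 0.      0.0039 -0.0503]
(236, 190) [ 0.      0.0006 -0.0294]
bush [ 0.54453617 -0.06689065  0.15296086] [362.9804296  178.53141725]
```

```bash
python3 -m pendant '[{"tx":-0.26,"ty":-0.01,"tz":0,"spin":0,"claw":0.7},{"tx":0,"ty":0,"tz":0.4,"spin":0,"claw":0.7},{"tx":0,"ty":0,"tz":0.4,"spin":0,"claw":0.7},{"tx":0,"ty":0,"tz":0,"spin":0,"claw":0.7}]' 12
python3 -m pendant '[{"tx":0,"ty":0,"tz":0,"spin":0,"claw":0.7},{"tx":0,"ty":0,"tz":0.1,"spin":0,"claw":0.7},{"tx":0,"ty":0,"tz":0.1,"spin":0,"claw":0.7},{"tx":0.02,"ty":0,"tz":0.1,"spin":0,"claw":0.7},{"tx":0,"ty":0,"tz":0,"spin":0,"claw":0.7}]' 4
python3 - <<'E'
from h import *
plan([.544,-.069,.25],90)
def crop(im,x,y,w,h,W,H): return cv2.resize(im[y:y+h,x:x+w],(W,H),interpolation=cv2.INTER_CUBIC)
save(crop(cams.read_camera("side"),310,80,100,125,480,600),"c6")
E
```

```text
time_s: 9.65
tool_pos: [0.5432, -0.0778, 0.2995]
tool_rot: [-179.8, -0.0, 90.0]
force: [-0.5, -1.0, -1.4]
grip_width: 0.0336
grasp_force: 12.0
time_s: 10.28
tool_pos: [0.5438, -0.0758, 0.2855]
tool_rot: [-179.9, -0.0, 90.1]
force: [0.7, -0.1, -1.5]
grip_width: 0.0341
grasp_force: 4.0
t 10.275 pos [ 0.5438 -0.0758  0.2855] rot [-179.9   -0.    90.1] q7 1.7 F [ 0.7 -0.1 -1.5] grip 0.0341 4.0
tx,ty,tz units [0.136 0.004 0.71 ] spin units 0.036
```

View pics/c6.png

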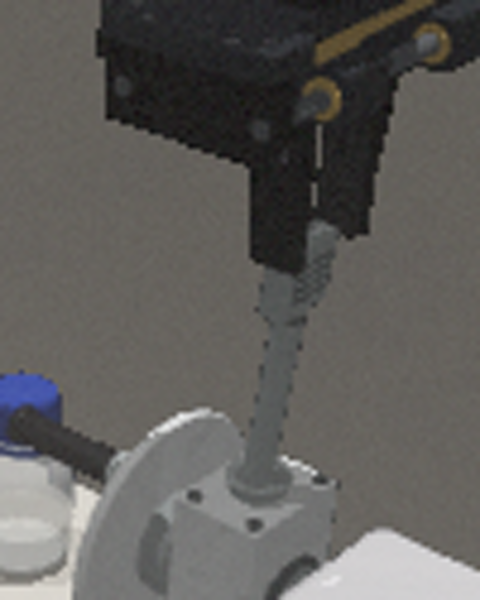

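The crop shows the tip inside the bush at about (258,483), leaning slightly to the disc side. I lower further while uprighting it.

```bash
python3 -m pendant '[{"tx":0.04,"ty":0,"tz":0.1,"spin":0,"claw":0.7},{"tx":0.04,"ty":0,"tz":0.1,"spin":0,"claw":0.7},{"tx":0.04,"ty":0,"tz":0.1,"spin":0,"claw":0.7},{"tx":0.03,"ty":0,"tz":0.1,"spin":0,"claw":0.7},{"tx":0,"ty":0,"tz":0,"spin":0,"claw":0.7}]' 4
python3 -m pendant '[{"tx":0,"ty":0,"tz":0.1,"spin":0,"claw":0.7},{"tx":0,"ty":0,"tz":0.08,"spin":0,"claw":0.7},{"tx":0,"ty":0,"tz":0,"spin":0,"claw":0.7}]' 4
python3 - <<'E'
from h import *
plan([.544,-.069,.254],90)
save(cams.read_camera("side"),"s7")
E
```

```text
time_s: 10.95
tool_pos: [0.5439, -0.0683, 0.2655]
tool_rot: [-180.0, -0.0, 90.1]
force: [0.4, 0.1, -1.3]
grip_width: 0.0339
grasp_force: 4.0
time_s: 11.32
tool_pos: [0.5439, -0.0685, 0.2566]
tool_rot: [-180.0, -0.0, 90.1]
force: [-0.9, 0.0, -2.4]
grip_width: 0.0339
grasp_force: 4.0
t 11.325 pos [ 0.5439 -0.0685  0.2566] rot [-180.    -0.    90.1] q7 0.5 F [-0.9  0.  -2.4] grip 0.0339 4.0
tx,ty,tz units [-0.009  0.002  0.051] spin units 0.031
```

```bash
python3 -m pendant '[{"tx":0,"ty":0,"tz":0,"spin":0,"claw":0.6},{"tx":0,"ty":0,"tz":0,"spin":0,"claw":0.4},{"tx":0,"ty":0,"tz":0,"spin":0,"claw":0.4},{"tx":0,"ty":0,"tz":-0.6,"spin":0,"claw":0.4},{"tx":0,"ty":0,"tz":-0.7,"spin":0,"claw":0.4},{"tx":0.3,"ty":0,"tz":-0.1,"spin":0,"claw":0.4},{"tx":0.7,"ty":-0.15,"tz":0,"spin":0,"claw":0.5},{"tx":0.7,"ty":-0.2,"tz":0,"spin":0,"claw":0.6},{"tx":0.38,"ty":-0.2,"tz":0,"spin":0,"claw":0.6},{"tx":0,"ty":0,"tz":0,"spin":0,"claw":0.6}]' 4
python3 - <<'E'
from h import *
plan([.520,.035,.149],90)
def crop(im,x,y,w,h,W,H): return cv2.resize(im[y:y+h,x:x+w],(W,H),interpolation=cv2.INTER_CUBIC)
for z in (.207,.224,.241): print(z,proj("side",[.544,-.065,z]))
s=cams.read_camera("side");save(s,"s8");w=cams.read_camera("wrist");save(w,"w8")
save(np.hstack([crop(s,300,80,100,150,400,600),cv2.copyMakeBorder(crop(w,120,60,400,340,400,340),0,260,0,0,0)]),"c8")
E
```

```text
time_s: 12.62
tool_pos: [0.5157, 0.0369, 0.327]
tool_rot: [180.0, 0.1, 90.3]
force: [-0.1, -0.5, -0.1]
grip_width: 0.0352
grasp_force: 0.0
t 12.625 pos [0.5157 0.0369 0.327 ] rot [1.80e+02 1.00e-01 9.03e+01] q7 -7.8 F [-0.1 -0.5 -0.1] grip 0.0352 0.0
tx,ty,tz units [-0.038  0.085  3.56 ] spin units 0.074
0.207 [365.1907268  157.24684886]
0.224 [365.96597175 149.78144816]
0.241 [366.76172897 142.11851984]
```

View pics/c8.png

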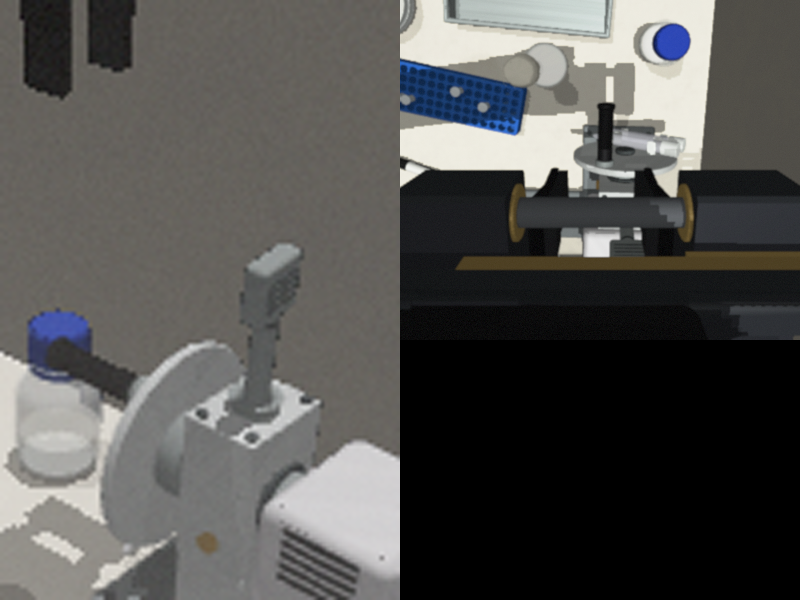

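The pin stands in the bore: the tab top is at about (368,143) in the side image and the shoulder about 50 mm above the rim. In the wrist view the handle runs straight from (325,163) to (325,220).

```bash
cat > chk.py <<'E'
from h import *
import sys
o=env.get_obs();p=o['tool_pos'];b=np.array([.544,-.065])
im=cv2.cvtColor(cams.read_camera("side"),cv2.COLOR_RGB2HSV)
v=im[136:190,360:374].astype(int)
m=(v[:,:,2]>92)&(v[:,:,1]<60)
rows=m.sum(1); top=136+int(np.argmax(rows>=4)) if (rows>=4).any() else -1
print("t %.2f"%o['time_s'],"tabtop row",top,"pos",p.round(4),"theta~%.3f"%np.arctan2(p[0]-b[0],p[2]-.1),"F",np.round(o['force'],1),"gw",round(float(o['grip_width']),4))
sys.exit(1 if top>149 or top<0 else 0)
E
python3 chk.py; python3 - <<'E'
from h import *
for uv in [(325,165),(325,218)]: print(onz("wrist",uv,.152).round(4))
E
```

```text
t 12.72 tabtop row 136 pos [0.5166 0.0339 0.3268] theta~-0.120 F [-0.  -1.   0.4] gw 0.0353
[0.5202 0.0517 0.152 ]
[ 0.5203 -0.0037  0.152 ]
```

```bash
python3 -m pendant '[{"tx":0,"ty":0.07,"tz":0.8,"spin":0,"claw":0.6},{"tx":0,"ty":0,"tz":0.9,"spin":0,"claw":0.6},{"tx":0,"ty":0,"tz":0.8,"spin":0,"claw":0.6},{"tx":0,"ty":0,"tz":0.5,"spin":0,"claw":0.6},{"tx":0,"ty":0,"tz":0.3,"spin":0,"claw":0.6},{"tx":0,"ty":0,"tz":0.26,"spin":0,"claw":0.6},{"tx":0,"ty":0,"tz":0,"spin":0,"claw":0.75},{"tx":0,"ty":0,"tz":0,"spin":0,"claw":0.75}]' 4
python3 - <<'E'
from h import *
plan([.52,.035,.149],90)
a=cv2.imread("pics/s8.png");s=cams.read_camera("side");save(s,"s9");b=s[:,:,::-1]
for y in range(134,176,3): print(y,a[y,360:378:3].max(1),b[y,360:378:3].max(1))
E
```

```text
time_s: 13.78
tool_pos: [0.5206, 0.0355, 0.1499]
tool_rot: [179.9, 0.0, 90.1]
force: [0.3, 0.4, 0.1]
grip_width: 0.0245
grasp_force: 0.0
t 13.775 pos [0.5206 0.0355 0.1499] rot [179.9   0.   90.1] q7 -12.6 F [0.3 0.4 0.1] grip 0.0245 0.0
tx,ty,tz units [-0.009 -0.012  0.018] spin units 0.031
134 [103 103 101  98 100  99] [101  99 102 100  99 101]
137 [102 106 104 100 101 103] [100 101  98 100  99  98]
140 [103 101 100 101  97 102] [102 101  98 102 101 101]
143 [106 100 151 154 155  86] [101 101 149 154 155  86]
146 [103 155 155 145  88 101] [101 154 157 145  89 100]
149 [103  87 100  87  82 105] [102  86 101  85  84 102]
152 [105  87  90  71  75 104] [102  88  86  74  75 101]
155 [ 71  90  85  88  87 104] [65 84 88 86 86 98]
158 [ 89  90  80  88 104 102] [ 88  88  78  88 100 105]
161 [101  89  73  73 102 104] [101  87  75  73 102 103]
164 [103  90  91  59 101 104] [107  88  91  61 102 100]
167 [104  86  91 105 103 105] [102  89  93 103 106 104]
170 [ 77  89  89 103 103 105] [ 79  92  90 107 104 105]
173 [117  89  93 104 104 104] [118  92  88 101 104 104]
```

```bash
sed -i 's/^m=.*/m=(v[:,:,2]>130)/; s/rows>=4/rows>=3/g' chk.py; sed -i 's/np.arctan2(p\[0\]-b\[0\],p\[2\]-.1)/np.arcsin((p[0]-.0042-b[0])\/.05)/' chk.py
python3 chk.py && python3 -m pendant '[{"tx":0,"ty":0.1,"tz":0,"spin":0,"claw":0.75},{"tx":0,"ty":0.1,"tz":0,"spin":0,"claw":0.75},{"tx":0,"ty":0.1,"tz":0,"spin":0,"claw":0.75},{"tx":0,"ty":0,"tz":0,"spin":0,"claw":0.75}]' >/dev/null && python3 chk.py && python3 -m pendant '[{"tx":0,"ty":0.08,"tz":0,"spin":0,"claw":0.75},{"tx":0,"ty":0,"tz":0,"spin":0,"claw":0.75}]' >/dev/null && python3 chk.py && python3 -m pendant '[{"tx":0,"ty":0.08,"tz":0,"spin":0,"claw":0.75},{"tx":0,"ty":0,"tz":0,"spin":0,"claw":0.75}]' >/dev/null && python3 chk.py && python3 -m pendant '[{"tx":0,"ty":0.08,"tz":0,"spin":0,"claw":0.75},{"tx":0,"ty":0,"tz":0,"spin":0,"claw":0.75}]' >/dev/null && python3 chk.py && python3 -m pendant '[{"tx":0,"ty":0.08,"tz":0,"spin":0,"claw":0.75},{"tx":0,"ty":0,"tz":0,"spin":0,"claw":0.75}]' >/dev/null && python3 chk.py
```

```text
t 13.82 tabtop row 141 pos [0.5206 0.0355 0.15  ] theta~-0.584 F [-0.4 -0.1 -0.1] gw 0.0235
t 14.38 tabtop row 142 pos [0.5352 0.0355 0.1491] theta~-0.264 F [-1.6  0.2  1.6] gw 0.0217
t 14.68 tabtop row 158 pos [0.5394 0.0355 0.1491] theta~-0.177 F [-2.3 -0.3  1.6] gw 0.0217
```

The pin dropped at θ≈-0.18: the tab top moved from row 142 to 158, about 35 mm. I back off the handle and go over the pin with the fingers shut.

```bash
python3 -m pendant '[{"tx":0,"ty":0,"tz":0,"spin":0,"claw":0.6},{"tx":0,"ty":0,"tz":0,"spin":0,"claw":0.6},{"tx":0,"ty":0,"tz":-0.5,"spin":0,"claw":0.6},{"tx":0,"ty":0,"tz":-0.8,"spin":0,"claw":0.6},{"tx":0,"ty":0,"tz":-0.9,"spin":0,"claw":0.8},{"tx":-0.5,"ty":0.02,"tz":0,"spin":0,"claw":1},{"tx":-0.7,"ty":0.03,"tz":0,"spin":0,"claw":1},{"tx":-0.6,"ty":0.04,"tz":0,"spin":0,"claw":1},{"tx":-0.2,"ty":0,"tz":0,"spin":0,"claw":1},{"tx":0,"ty":0,"tz":0,"spin":0,"claw":1}]' 10
python3 - <<'E'
from h import *
plan([.544,-.065,.225],90)
def crop(im,x,y,w,h,W,H): return cv2.resize(im[y:y+h,x:x+w],(W,H),interpolation=cv2.INTER_CUBIC)
s=cams.read_camera("side");save(s,"s10")
save(crop(s,310,100,100,100,600,600),"c10")
E
```

```text
time_s: 15.98
tool_pos: [0.5437, -0.0644, 0.259]
tool_rot: [180.0, -0.0, 90.1]
force: [-0.4, 0.6, 0.5]
grip_width: 0.0007
grasp_force: 0.0
t 15.975 pos [ 0.5437 -0.0644  0.259 ] rot [180.   -0.   90.1] q7 0.1 F [-0.4  0.6  0.5] grip 0.0007 0.0
tx,ty,tz units [-0.012  0.007  0.679] spin units 0.02
```

View pics/c10.png

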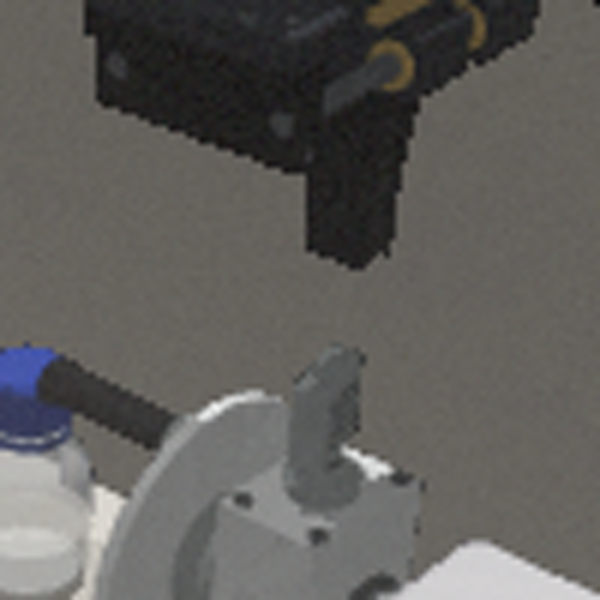

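The crop shows the tab low over the bush (tab top at about (335,350)), with a small gap left and the closed fingers right above. I push it down.

```bash
python3 -m pendant '[{"tx":0,"ty":0,"tz":0.4,"spin":0,"claw":1},{"tx":0,"ty":0,"tz":0.25,"spin":0,"claw":1},{"tx":0,"ty":0,"tz":0,"spin":0,"claw":1}]'
python3 -m pendant '[{"tx":0,"ty":0,"tz":0.06,"spin":0,"claw":1},{"tx":0,"ty":0,"tz":0.06,"spin":0,"claw":1},{"tx":0,"ty":0,"tz":0,"spin":0,"claw":1}]'
python3 -m pendant '[{"tx":0,"ty":0,"tz":0.05,"spin":0,"claw":1},{"tx":0,"ty":0,"tz":0,"spin":0,"claw":1}]'
```

```text
time_s: 16.4
tool_pos: [0.543, -0.0634, 0.2256]
tool_rot: [-179.9, -0.0, 90.2]
force: [0.1, 0.2, 0.8]
grip_width: 0.0005
grasp_force: 0.0
time_s: 16.77
tool_pos: [0.5436, -0.0645, 0.2206]
tool_rot: [180.0, 0.0, 90.1]
force: [0.2, 0.1, -0.6]
grip_width: 0.0005
grasp_force: 0.0
time_s: 17.02
tool_pos: [0.5435, -0.0646, 0.2179]
tool_rot: [-180.0, 0.0, 90.1]
force: [-0.0, 0.2, -0.4]
grip_width: 0.0005
grasp_force: 0.0
```

```bash
for i in 1; do python3 -m pendant '[{"tx":0,"ty":0,"tz":0.04,"spin":0,"claw":1},{"tx":0,"ty":0,"tz":0,"spin":0,"claw":1}]'|grep -E "pos|force:"; done
python3 -m pendant '[{"tx":0,"ty":0,"tz":0.04,"spin":0,"claw":1},{"tx":0,"ty":0,"tz":0,"spin":0,"claw":1}]'|grep -E "pos|force:"
python3 -m pendant '[{"tx":0,"ty":0,"tz":0.04,"spin":0,"claw":1},{"tx":0,"ty":0,"tz":0,"spin":0,"claw":1}]'|grep -E "pos|force:"
```

```text
tool_pos: [0.5439, -0.0645, 0.2164]
force: [-0.5, 0.1, 1.4]
grasp_force: 0.9
tool_pos: [0.5449, -0.0646, 0.2159]
force: [-0.2, -0.1, 7.9]
grasp_force: 4.0
tool_pos: [0.5448, -0.0646, 0.2138]
force: [0.2, 0.5, 6.8]
grasp_force: 3.4
```

Contact came at TCP z≈0.217, which puts the shoulder 10 mm above the rim, exactly at the catch. I keep pushing.

```bash
python3 -m pendant '[{"tx":0,"ty":0,"tz":0.04,"spin":0,"claw":1},{"tx":0,"ty":0,"tz":0.04,"spin":0,"claw":1},{"tx":0,"ty":0,"tz":0,"spin":0,"claw":1}]'|grep -E "pos|force:"
python3 -m pendant '[{"tx":0,"ty":0,"tz":0.04,"spin":0,"claw":1},{"tx":0,"ty":0,"tz":0.03,"spin":0,"claw":1},{"tx":0,"ty":0,"tz":0,"spin":0,"claw":1}]'|grep -E "pos|force:"
```

```text
tool_pos: [0.5441, -0.0645, 0.2086]
force: [0.5, -0.4, 4.1]
grasp_force: 1.8
tool_pos: [0.5445, -0.0646, 0.2073]
force: [-4.3, 0.4, 16.3]
grasp_force: 7.8
```

```bash
python3 -m pendant '[{"tx":0,"ty":0,"tz":0.03,"spin":0,"claw":1},{"tx":0,"ty":0,"tz":0,"spin":0,"claw":1}]'|grep -E "pos|force:"
```

```text
tool_pos: [0.5445, -0.0646, 0.2072]
force: [-6.6, 0.3, 23.0]
grasp_force: 11.4
```

It stopped at 0.2072 with 23 N while the command kept going down, so the tab top is at 0.190 m and the shoulder is on the rim. I retreat and check.

```bash
python3 -m pendant '[{"tx":0,"ty":0,"tz":-0.2,"spin":0,"claw":1},{"tx":0,"ty":0,"tz":-0.6,"spin":0,"claw":1},{"tx":0,"ty":0,"tz":-0.9,"spin":0,"claw":1},{"tx":0,"ty":0,"tz":-0.9,"spin":0,"claw":1},{"tx":0,"ty":0,"tz":0,"spin":0,"claw":1},{"tx":0,"ty":0,"tz":0,"spin":0,"claw":1}]'
python3 - <<'E'
from h import *
s=cams.read_camera("side");save(s[60:360,150:450],"c11");print(proj("side",[.544,-.065,.19])-[150,60])
E
```

```text
time_s: 19.52
tool_pos: [0.5431, -0.0645, 0.3318]
tool_rot: [-179.9, -0.0, 90.1]
force: [-0.7, 0.5, 0.1]
grip_width: 0.0007
grasp_force: 0.0
[214.43521108 104.52226227]
```

View pics/c11.png

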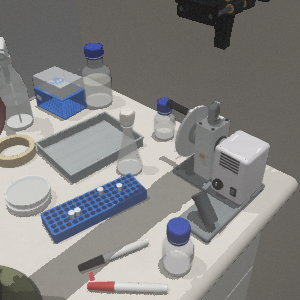

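The tab sits on the bush with its top at about (214,104), as predicted for home. The flask and bottle stand undisturbed and the robot touches nothing.

```bash
python3 -c "
from cell import env
print(env.sign_off())"
```

```text
the job is handed in; nothing more can be done
None
```

The job is handed in at about 20 s: the lock pin is fully home with its shoulder on the rim, the rotor is pinned at about -0.18 rad, and the flask and small bottle stand where they were.

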